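# Unlock the flip-top cash drawer

### The job

Open up the till: take the key with the round ring bow out of the wooden key block, push it fully home in the keyhole on the cash drawer's front deck and turn it clockwise until the lid springs ajar. Leave the key in the lock and push the lid right back, past upright, so that it stays open by itself. Leave the other key in its slot and do not disturb the candles, bottle or matchbox.

Things in the scene. Friction and masses are not known exactly. Their poses are not given: they have to be found in the camera images.
- safe_key: The cash drawer's steel key, 101 mm long, 80 g, standing bow up in either slot of the key block. Origin at the lower tip of its shank; z up the key, x across the bit and along the bow's plane, y its thickness. Below the shoulder: 6 mm shank and a double bit, alike both ways round, 24 mm along x, 5.5 mm along y, z 6 to 20 mm, with a lead-in 19 x 3.5 mm at z 2 to 6 mm.
- key_bow (a point): Centre of the safe key's bow, 79 mm above the tip; axes as the key's. The bow is a flat round ring, 44 mm outside, 20 mm hole, 8 mm thick along y. Under it a round neck 8 mm thick, z 36 to 60 mm from the tip.
- key_shoulder (a point): Point on the safe key's axis at the underside of its shoulder, 31 mm above the tip; axes as the key's. The shoulder is a disc 18 mm across and 5 mm thick that stops the key.
- cabinet_key: Another key, with a solid rectangular bow (32 wide, 28 high, 8 thick, mm) and a plain flat blade, 76 mm long, standing in the other slot with its bow plane parallel. Not needed. Origin at its tip, z up.
- key_block: Fixed oak block, 90 (x) by 160 (y) mm; origin at the centre of its underside. Its 46 mm high part has two slots, 27 mm along x by 8.5 mm, 36 mm deep, at x = -14, y = +45 and -45 mm. A key in one rests on its shoulder, tip 15 mm above the table (safe key's bow centre 94 mm), its x along the block's x. Behind (x 14 to 48 mm) a groove with a pencil, up to 38 mm high.
- cash_drawer: Fixed charcoal steel flip-top cash drawer, 230 mm deep (x), 340 wide (y), 106 high; origin at the centre of its underside, x from its front (robot side) to its rear, z up. A fixed front deck (x -115 to -45 mm, top at z = 106 mm) carries the lock; the lid lies flush behind it. The lid's hinge line is along y at x = 110 mm, z = 103 mm.
- keyhole (a point): Centre of the keyhole's mouth, 108 mm above the table on a steel plate, at x = -80, y = 95 mm of the cash drawer; axes as the drawer's. A slot 27 mm along x by 8.5 mm along y, 8 mm deep, the lock cylinder below it. Fully home, the key's shoulder sits on the plate at this point, its x along the slot, either way round. The key can turn only within 3 mm of fully home; once turned it is held in.
- lock (a joint): Turn of the lock cylinder, rad: 0 locked (slot in line with the keyhole), growing clockwise seen from above, stop at 1.35. The hidden bolt frees the lid at about 1.15. It needs about 0.06 N m, has up to 0.1 rad of play to the key and stays where it is left.
- lid (a joint): Opening of the lid, rad: 0 shut, stop at 1.75. Brushed steel plate, 153 mm from hinge line to front edge, 336 wide, 6 thick, 0.38 kg, damped. Freed by the bolt, it is lifted by a spring pin to about 0.56 within half a second. From there it must be pushed (about 3 N at the edge): short of upright (1.57) it sinks back to ajar, past 1.62 it falls gently on to its stop and stays.
- lid_edge (a point): Point at mid thickness of the lid's front edge, at y = -60 mm of the cash drawer; it moves with the lid, on an arc of 153 mm about the hinge line.
- jar_a: Candle jar with brass lid, 74 mm diameter, 85 mm high, loose; origin at the centre of its underside. To be left alone.
- jar_b: Candle jar like jar_a. To be left alone.
- jar_c: Small candle jar, 60 mm diameter, 70 mm high. To be left alone.
- jar_d: Candle jar like jar_a. To be left alone.
- room_spray: Amber bottle, 44 mm diameter, 125 mm high, loose. To be left alone.
- match_box: Matchbox, 55 x 110 x 22 mm, loose. To be left alone.

How it is judged:
By the outcome, as a careful person would: the job done as asked, in the order asked, and still so for the second after the job is handed in, with the robot touching nothing.
It also fails if it takes over 59 s, if anything falls off the work surface, if the arm or the gripper's body presses on something with over 40 N, if the wrist force passes 120 N, or if a joint passes its speed limit or range.

### The arm

A 7-joint arm with a two-finger parallel gripper is mounted at the origin on the work surface. World frame = base frame: x ahead of the robot, y to its left, z up, the work surface at z = 0. Lengths are in m, angles in rad, forces in N, time in s.
With the tool pointing down it reaches from about 0.425 to 0.95 m from the base axis. Payload 4.7 kg.
Tool frame: the origin (TCP) lies between the finger pads; the fingertips stand 25 mm ahead of it and the grasp point (between the pads) lies 6 mm ahead of it; z points along the fingers, y is the line along which they close (so a half turn about z gives the same grasp; the last joint's range is limited). The gripper opens to 85 mm and grips with 20 to 120 N. Pads are 22 mm wide; open, the fingers measure 114 mm over their backs; the gripper's body (76 mm by 85 mm) begins 54 mm behind the grasp point. The pads swing forward as they close: fully open they stand 13 mm farther back than shut.
Start: joints at [-1.249, 0.469, -0.049, 1.532, 0.024, 1.141, -0.082], TCP at [0.232, 0.634, 0.216] pointing down, gripper open.
Joint ranges: [-2.59, 2.59], [-0.33, 1.99], [-1.39, 1.29], [0.1, 2.45], [-1.04, 4.18], [0.21, 1.99], [-2.66, 2.66]. Speed limits (rad/s): [2.57, 2.57, 3.14, 3.14, 3.14, 3.14, 3.14].

### API

Orientations are given as a 3x3 rotation matrix whose columns are the frame's x, y, z axes.
In Python, from rig import * gives the robot as it stands. Calls block until the motion is done:
- movep(position, orientation): joint-space move of the TCP to a pose.
- move_l(position, attitude=None, feed=0.15, until_force=None): straight line of the TCP; attitude=None keeps the orientation; feed is the mean speed in m/s. With until_force (N) it stops when the force on the tool has changed by that much, and returns True; else False.
- move_joints(angles): joint-space move.
- command_gripper(opening, newtons=None): finger opening in m; newtons is the grip in N (None keeps the last); returns when the fingers have stopped.
- sleep(seconds).
- inverse_kinematics(position, orientation): joint angles nearest the present ones, or None.
- sense(): the state.
- camera(name): name is "scene" or "top" or "wrist"; returns (picture, depth): 480x640x3 uint8, red, green, blue; 480x640 float32, m along the optical axis (not along the pixel's ray), 0 where there is no reading.
- camera_params(name): a dict with "K" (3x3 intrinsics, pixels), "dist" ([k1, k2, p1, p2, k3] as OpenCV has them; the pictures are not rectified), "position" and "rotation" of the camera in the world; the wrist camera has in their place "tool_from_camera" (4x4, takes a point from camera to tool coordinates, whose origin is the TCP and whose axes are the flange's). Camera axes: x right, y down, z forward; pixel columns grow to the right and rows downward; lengths in m; the calibration is good to about 2 mm. A picture is of the moment at which its call begins: read the wrist's pose just before it. camera_params takes no time and is no camera call.
A pose or a line that the arm cannot do raises Unreachable and nothing moves.
- finish_job(): hands the job in; it is judged then, once.
The state is a dict: "time_s": time; "joint_pos": joint angles; "qd": joint speeds; "joint_efforts": joint torques, N m; "position": TCP position; "tcp_rot": TCP orientation; "wrist_force": force on the tool from outside, world axes, zero at the start; "ft_torque": the same for the moment, N m; "finger_gap": finger opening in m; "gripper_force": force on a finger pad.
Only numpy, scipy, OpenCV 4.12 (cv2) and the standard library are available. Lean on these libraries where they do the work, as an engineer would, in place of code of your own. Each camera call takes 0.05 s, during which the arm holds its last target. There are 200 camera calls.

## Working session

There is one attempt and no reset: what is moved stays moved. The work goes in short steps, each a Python script; the robot and the scene stay as the last script left them, time stands still between calls to the robot, and variables do not carry over. Pictures are saved under pics/ and viewed, at most 13 in all, crops included, and the job is handed in when it is done.

```bash
mkdir -p pics; ls; python3 - <<'E'
from rig import *
import cv2,numpy as np
for n in ("scene","top"):
    im,d=camera(n); p=camera_params(n); cv2.imwrite(f"pics/{n}0.png",im[:,:,::-1]); np.savez(f"{n}0.npz",im=im,d=d,**p)
    print(n,p)
print(camera_params("wrist")); s=sense(); print(s)
E
```

```text
pics
scene {'K': array([[528.88863393,   0.        , 322.95053283],
       [  0.        , 528.88863393, 241.5167074 ],
       [  0.        ,   0.        ,   1.        ]]), 'dist': array([0.02366789, 0.        , 0.        , 0.        , 0.        ]), 'position': array([ 1.50104426, -0.70022948,  0.82183886]), 'rotation': array([[ 0.59302741,  0.42073984, -0.68651036],
       [ 0.80516287, -0.31579156,  0.50198451],
       [-0.00558929, -0.85044322, -0.52603715]])}
top {'K': array([[466.83529577,   0.        , 320.39980971],
       [  0.        , 466.83529577, 233.75708564],
       [  0.        ,   0.        ,   1.        ]]), 'dist': array([-0.05880439,  0.        ,  0.        ,  0.        ,  0.        ]), 'position': array([0.32680144, 0.03077354, 1.27554658]), 'rotation': array([[-0.00845039, -0.98555505,  0.16914442],
       [-0.99968938,  0.0043602 , -0.02453847],
       [ 0.02344651, -0.16929924, -0.98528576]])}
{'K': array([[387.25669881,   0.        , 322.71766811],
       [  0.        , 387.25669881, 243.55019123],
       [  0.        ,   0.        ,   1.        ]]), 'dist': ar
[... 565 characters left out ...]
4]), 'qd': array([ 0.00015464, -0.00172507,  0.00106561, -0.00229966,  0.0001546 ,
        0.00099452,  0.00145134]), 'joint_efforts': array([ 4.88029873e-04, -5.11515534e+01, -4.71374171e-02, -2.38390553e+01,
        1.07589585e-02,  4.37831812e-03, -1.88460047e-05]), 'position': array([0.23171635, 0.63336764, 0.21533715]), 'tcp_rot': array([[-9.39118023e-01,  3.43594188e-01, -6.10240113e-04],
       [ 3.43594729e-01,  9.39116431e-01, -1.72972282e-03],
       [-2.12361922e-05, -1.83408916e-03, -9.99998318e-01]]), 'wrist_force': array([ 0.84137813, -0.10212576, -0.39153411]), 'ft_torque': array([-0.00968812,  0.02042109, -0.02353137]), 'gripper_force': 0.0, 'finger_gap': 0.08514030351368275}
```

View pics/scene0.png

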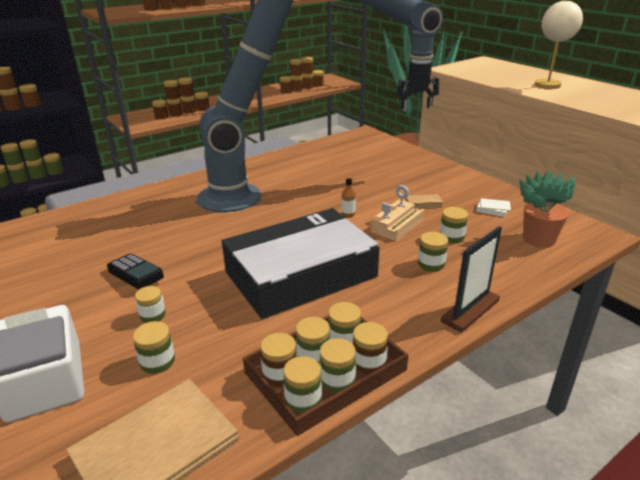

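View pics/top0.png

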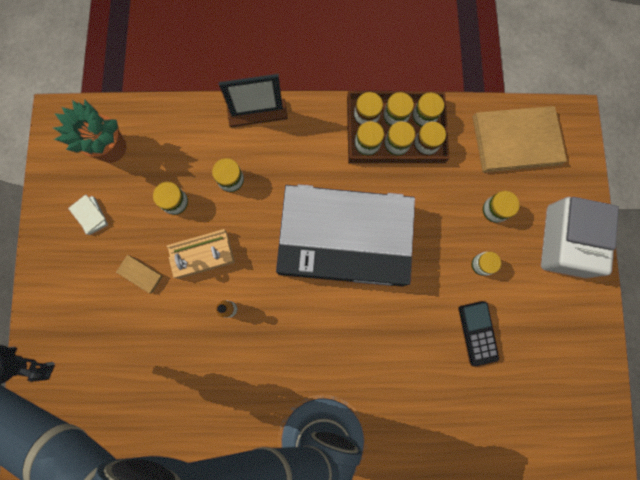

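The scene view shows the ring-bow key at (402,192) and the rectangular key at (387,210). In the top view the ring key is the left one, near (180,262), with the cabinet key at (215,252). The keyhole plate is at (307,261) and the drawer spans (278-415, 186-284).

```bash
cat > h.py <<'E'
from rig import *
import cv2,numpy as np
def cam(name):
    p=camera_params(name)
    if name=="wrist":
        s=sense(); T=p["tool_from_camera"]; R=s["tcp_rot"]
        pos=R@T[:3,3]+s["position"]; rot=R@T[:3,:3]
    else: pos,rot=p["position"],p["rotation"]
    im,d=camera(name)
    return dict(K=p["K"],dist=p["dist"],pos=pos,rot=rot,im=im,d=d)
def rays(c,px):
    u=cv2.undistortPoints(np.array(px,float).reshape(-1,1,2),c["K"],c["dist"])[:,0]
    return np.c_[u,np.ones(len(u))]@c["rot"].T
def onplane(c,px,z):
    r=rays(c,px); return c["pos"]+r*((z-c["pos"][2])/r[:,2])[:,None]
def proj(c,P):
    q=(np.atleast_2d(P)-c["pos"])@c["rot"]
    return cv2.projectPoints(q,np.zeros(3),np.zeros(3),c["K"],c["dist"])[0][:,0]
def cloud(c):
    v,u=np.mgrid[0:480,0:640]; px=np.c_[u.ravel(),v.ravel()]
    P=c["pos"]+rays(c,px)*c["d"].ravel()[:,None]
    return P.reshape(480,640,3)
def down(yaw): # tool x axis at yaw, pointing down
    c,s=np.cos(yaw),np.sin(yaw)
    return np.array([[c,s,0],[s,-c,0],[0,0,-1.]])
E
python3 - <<'E'
from h import *
c=cam("top"); P=cloud(c)
def rect(m,z,name):
    n,l,st,ce=cv2.connectedComponentsWithStats(m.astype(np.uint8)); k=1+st[1:,4].argmax()
    px=np.argwhere(l==k)[:,::-1]; Q=onplane(c,px,z)[:,:2]
    r=cv2.minAreaRect((Q*1000).astype(np.float32)); print(name,st[k],r)
v,u=np.mgrid[0:480,0:640]
hsv=cv2.cvtColor(c["im"],cv2.COLOR_RGB2HSV)
box=lambda a,b,d,e:(u>a)&(u<b)&(v>d)&(v<e)
rect(box(265,430,175,300)&(hsv[...,1]<60)&(hsv[...,2]>120)&(v<252),.106,"lid 153x336")
rect(box(265,430,175,300)&(P[...,2]>.095)&(P[...,2]<.115),.106,"drawer 230x340")
rect(box(298,317,248,274)&(hsv[...,2]>140)&(v>250),.108,"plate")
rect(box(155,245,220,285)&(P[...,2]>.030)&(P[...,2]<.05),.046,"block")
s=P[box(155,245,220,285)&(P[...,2]>.06)]; print(s[:40].round(3))
for q in [(307,261),(180,262),(215,252),(200,254),(228,308),(139,274),(168,200),(227,177)]: print(q,P[q[1],q[0]].round(3), onplane(c,[q],.09).round(3))
E
```

```text
lid 153x336 [ 279  185  136   67 7708] ((565.5469970703125, -68.23904418945312), (337.4106140136719, 159.62547302246094), 84.30926513671875)
drawer 230x340 [  276   184   139   101 11624] ((530.29736328125, -65.49896240234375), (340.6424865722656, 232.33834838867188), 84.31980895996094)
plate [299 251  15  20 204] ((459.30853271484375, 38.407508850097656), (35.0688362121582, 47.997371673583984), 89.65616607666016)
block [ 167  229   66   49 1612] ((487.68975830078125, 322.21331787109375), (91.4123764038086, 161.8958282470703), 16.256547927856445)
[[0.327 0.031 1.276]
 [0.327 0.031 1.276]
 [0.327 0.031 1.276]
 [0.327 0.031 1.276]
 [0.327 0.031 1.276]
 [0.327 0.031 1.276]
 [0.327 0.031 1.276]
 [0.327 0.031 1.276]
 [0.327 0.031 1.276]
 [0.327 0.031 1.276]
 [0.327 0.031 1.276]
 [0.327 0.031 1.276]
 [0.499 0.281 0.093]
 [0.5   0.28  0.086]
 [0.5   0.277 0.086]
 [0.327 0.031 1.276]
 [0.497 0.282 0.09 ]
 [0.497 0.278 0.093]
 [0.497 0.276 0.091]
 [0.498 0.275 0.082]
 [0.327 0.031 1.276]
 [0.495 0.282 0.087]
 [0.494 0.279 0.091]
 [0.495 0.277 0.089]
 [0.495 0.275 0.085]
 [0.498 0.276 0.067]
 [0.327 0.031 1.276]
 [0.327 0.031 1.276]
 [0.492 0.282 0.088]
 [0.492 0.279 0.091]
 [0.492 0.277 0.087]
 [0.493 0.275 0.085]
 [0.495 0.275 0.071]
 [0.49  0.282 0.086]
 [0.489 0.279 0.091]
 [0.49  0.277 0.088]
 [0.489 0.274 0.09 ]
 [0.491 0.274 0.077]
 [0.487 0.278 0.092]
 [0.487 0.276 0.091]]
(307, 261) [0.463 0.036 0.063] [[0.46  0.036 0.09 ]]
(180, 262) [0.459 0.361 0.086] [[0.459 0.36  0.09 ]]
(215, 252) [0.485 0.272 0.084] [[0.484 0.271 0.09 ]]
(200, 254) [0.485 0.32  0.045] [[0.479 0.309 0.09 ]]
(228, 308) [0.343 0.235 0.088] [[0.343 0.235 0.09 ]]
(139, 274) [0.435 0.489 0.019] [[0.429 0.463 0.09 ]]
(168, 200) [0.622 0.399 0.087] [[0.621 0.398 0.09 ]]
(227, 177) [0.684 0.246 0.086] [[0.683 0.246 0.09 ]]
```

```bash
python3 - <<'E'
from h import *
r=np.deg2rad
for n,p,y in (("lock",[.460,.037,.25],174.3),("key",[.4615,.3615,.24],196.3)):
    movep(p,down(r(y))); sleep(.3)
    s=sense(); print(n,s["position"].round(4),s["joint_pos"].round(2),s["time_s"])
    c=cam("wrist"); np.savez(f"w_{n}.npz",**c); cv2.imwrite(f"pics/w_{n}.png",c["im"][:,:,::-1])
    print(proj(c,[p[0],p[1],.108 if n=="lock" else .094]))
for p,y in (([.460,.037,.15],174.3),([.460,.037,.15],97)):
    print(inverse_kinematics(p,down(r(y))))
E
```

```text
lock [0.4601 0.0373 0.2499] [-0.55  0.08  0.4   1.99 -0.03  1.08  1.34] 2.7333
[[322.32054427 223.92094344]]
key [0.462  0.3606 0.2403] [-0.85  0.3   0.14  1.73 -0.05  1.11  1.16] 4.3167
[[323.89817876 222.2512535 ]]
[-0.50342558  0.2024385   0.38058374  2.11335148 -0.10024696  0.84243593
  1.40826189]
[-0.65465051  0.2138904   0.55879289  2.12062651 -0.15109007  0.84452582
  0.11677115]
```

View pics/w_lock.png

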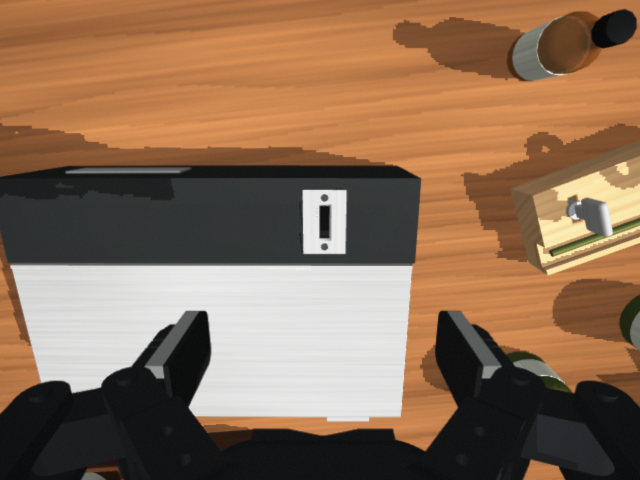

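View pics/w_key.png

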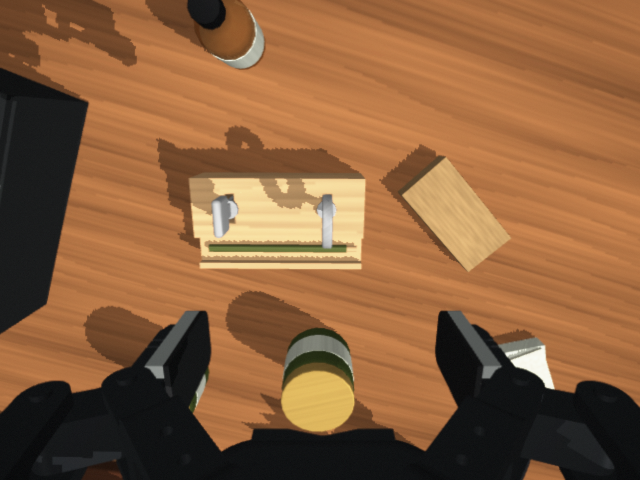

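The lock view shows the keyhole slot centred near (324.5,221) on its plate. In the key view the ring bow is seen edge-on at x≈327, rows 195-248, and the cabinet key is at (222,215). Next I measure both with blobs.

```bash
python3 - <<'E'
from h import *
L=dict(np.load("w_lock.npz")); K=dict(np.load("w_key.npz"))
def blob(m,roi):
    a,b,c,d=roi; f=np.zeros(m.shape,np.uint8); f[c:d,a:b]=m[c:d,a:b]
    n,l,st,ce=cv2.connectedComponentsWithStats(f); k=1+st[1:,4].argmax(); return np.argwhere(l==k)[:,::-1],st[k]
def mr(c,px,z): return cv2.minAreaRect((onplane(c,px,z)[:,:2]*1000).astype(np.float32))
g=cv2.cvtColor(L["im"],cv2.COLOR_RGB2GRAY)
px,st=blob(g<90,(312,338,200,243)); print("slot",st,mr(L,px,.108),onplane(L,[px.mean(0)],.108))
px,st=blob(g>120,(296,352,182,258)); print("plate",st,mr(L,px,.108))
h=cv2.cvtColor(L["im"],cv2.COLOR_RGB2HSV)
px,st=blob((h[...,1]<60)&(h[...,2]>150),(0,430,262,310))
e=np.array([[x,px[px[:,0]==x,1].min()] for x in range(40,400,4)]);E=onplane(L,e,.106);v=np.polyfit(E[:,1],E[:,0],1);print("lid front edge yaw deg(x axis)",-np.degrees(np.arctan(v[0])))
P=cloud(K); v,u=np.mgrid[0:480,0:640]
m=(P[...,2]>.075)&(P[...,2]<.125)&(u>300)&(u<350)&(v>180)&(v<260)
Q=P[m]; print("bow n",len(Q),Q.min(0).round(4),Q.max(0).round(4),Q.mean(0).round(4))
px=np.argwhere(m)[:,::-1];print(px.min(0),px.max(0))
_,_,vt=np.linalg.svd(Q[:,:2]-Q[:,:2].mean(0)); print("yaw",np.degrees(np.arctan2(vt[0,1],vt[0,0])))
for z in (.085,.095,.105,.114):
    q=Q[abs(Q[:,2]-z)<.004]; print(z,len(q),(q[:,:2].min(0)/2+q[:,:2].max(0)/2).round(4))
# block top edges
b=(P[...,2]>.040)&(P[...,2]<.050)&(u>150)&(u<400)&(v>150)&(v<290)
px,st=blob(b,(150,400,150,290)); print("blocktop",st,mr(K,px,.046))
hs=cv2.cvtColor(K["im"],cv2.COLOR_RGB2HSV); 
o=hs[205:245:8,315:345]; print(o[...,1].tolist()); print(o[...,2].tolist())
E
```

```text
slot [320 206  10  32 309] ((458.35882568359375, 38.90824508666992), (7.19553279876709, 25.17936897277832), 84.35626983642578) [[0.45796285 0.03880559 0.108     ]]
plate [ 302  190   45   64 2405] ((458.789794921875, 38.54117202758789), (34.398399353027344, 51.201175689697266), 84.35677337646484)
lid front edge yaw deg(x axis) -5.698246578628383
bow n 551 [0.4387 0.3542 0.092 ] [0.4807 0.3713 0.1157] [0.4563 0.3621 0.1093]
[322 194] [332 248]
yaw 15.872469489355092Traceback (most recent call last):
  File "<stdin>", line 19, in <module>
    return umr_minimum(a, axis, None, out, keepdims, initial, where)
ValueError: zero-size array to reduction operation minimum which has no identity
```

```bash
python3 - <<'E'
from h import *
r=np.deg2rad; R=down(r(196.0)); k=[.4597,.3627]
movep(k+[.17],R); command_gripper(.04,80); move_l(k+[.091],feed=.08); sleep(.2)
s=sense(); print(s["position"],s["wrist_force"])
command_gripper(0.0,80); s=sense(); print(s["position"],s["finger_gap"],s["gripper_force"],s["wrist_force"],s["ft_torque"])
move_l(k+[.22],feed=.1); s=sense(); print(s["finger_gap"],s["wrist_force"],s["time_s"])
movep([.4588,.0385,.26],down(r(174.33))); sleep(.3)
c=cam("wrist"); np.savez("w_held.npz",**c); cv2.imwrite("pics/w_held.png",c["im"][:,:,::-1]);s=sense();print(s["position"],s["finger_gap"])
t=cam("scene"); cv2.imwrite("pics/s_held.png",cv2.resize(t["im"][60:260,220:480,::-1],None,fx=3,fy=3,interpolation=cv2.INTER_CUBIC)); np.savez("s_held.npz",**t)
E
```

```text
[0.45994343 0.36291311 0.09150666] [ 0.64049742  0.2854033  -0.59667581]
[0.45979495 0.36298378 0.09134913] 0.005393090690954385 79.27122304118257 [-0.28905337  0.53836109  2.24627246] [-0.01254535  0.20982563 -0.05697944]
0.00543625167951444 [-0.28195899  0.16005893 -0.71821557] 8.4417
[0.45889286 0.0390506  0.25984064] 0.004804778865347758
```

View pics/w_held.png

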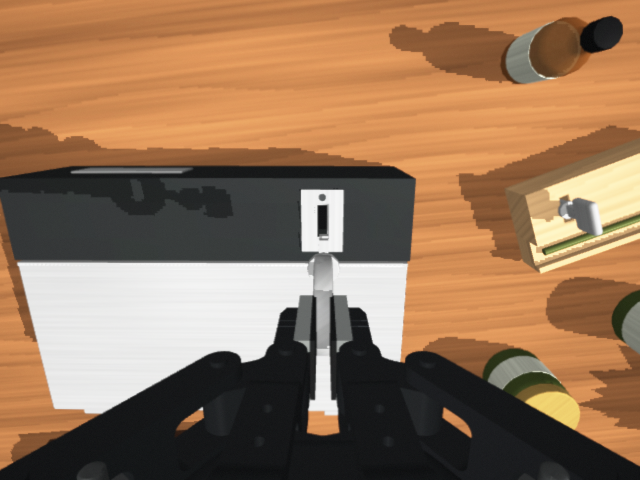

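View pics/s_held.png

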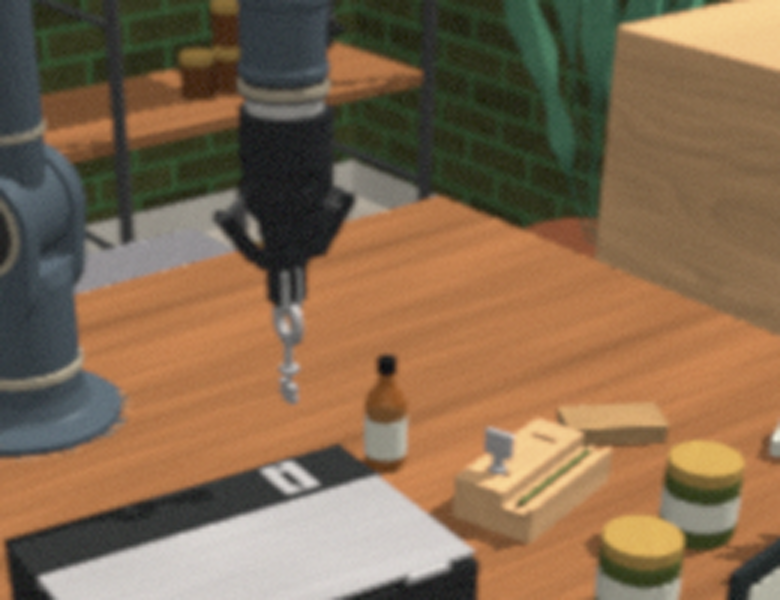

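The wrist view shows the key held upright in line with the slot, with its shoulder near (322,262). In the scene view the ring sits below the fingertips, so I check how far the key stands out of the grip.

```bash
python3 - <<'E'
from h import *
W=dict(np.load("w_held.npz")); S=dict(np.load("s_held.npz"))
s=sense(); p=s["position"];R=s["tcp_rot"]
for nm,d in (("fingertip",.025),("bowtop",.006-.031),("bowc",.006-.009),("shoulder",.006+.039),("tip",.076)):
    q=p+R[:,2]*d; print(nm,q.round(4),proj(W,q).round(0),((proj(S,q)-[220,60])*3).round(0))
P=cloud(W); 
for v in range(230,400,8):
    print(v,[ (np.round((P[v,u]-p)*1000).astype(int).tolist()) for u in (316,322,328)])
P=cloud(S)
for v in range(150,200,3): 
    x=[u for u in range(305,330) if W is not None and abs(P[v,u,0]-p[0])<.05 and abs(P[v,u,1]-p[1])<.05]
    print(v,x and (x[0],x[-1],np.round(1000*P[v,x].mean(0)).tolist()))
E
```

```text
fingertip [0.4589 0.0389 0.2349] [[322. 280.]] [[286. 348.]]
bowtop [0.4589 0.0389 0.2849] [[322. 331.]] [[286. 295.]]
bowc [0.4589 0.0389 0.2629] [[322. 305.]] [[286. 319.]]
shoulder [0.4589 0.0389 0.2149] [[322. 267.]] [[287. 369.]]
tip [0.4589 0.0389 0.1839] [[322. 249.]] [[287. 400.]]
230 [[8, -6, -155], [34, -4, -253], [8, 4, -153]]
238 [[14, -7, -153], [-11, 1, -63], [15, 3, -154]]
246 [[21, -7, -154], [-8, 1, -58], [22, 3, -154]]
254 [[-8, -2, -44], [-7, 1, -44], [-7, 4, -45]]
262 [[-21, 0, 5], [-20, 2, 5], [-21, 5, 6]]
270 [[-19, 0, 10], [-19, 2, 12], [-19, 4, 11]]
278 [[-17, -1, 14], [-17, 2, 14], [-17, 4, 14]]
286 [[-15, -1, 17], [-15, 2, 17], [-15, 4, 17]]
294 [[-11, -1, 17], [-12, 1, 18], [-12, 4, 18]]
302 [[-10, -1, 20], [-10, 1, 21], [-9, 3, 19]]
310 [[-7, -1, 21], [-7, 1, 22], [-7, 3, 21]]
318 [[-4, -2, 22], [-4, 1, 22], [-3, 3, 22]]
326 [[-1, -2, 23], [-1, 0, 23], [0, 3, 22]]
334 [[3, -2, 22], [3, 0, 23], [3, 2, 22]]
342 [[7, -3, 22], [7, -1, 22], [7, 2, 21]]
350 [[10, -3, 21], [12, -1, 19], [12, 1, 19]]
358 [[130, -19, -156], [130, -13, -156], [131, -8, -156]]
366 [[
[... 155 characters left out ...]
, -10, -155]]
390 [[164, -22, -155], [165, -16, -156], [165, -11, -155]]
398 [[174, -23, -156], [174, -17, -155], [175, -12, -155]]
150 (308, 321, [465.0, 33.0, 311.0])
153 (308, 321, [463.0, 34.0, 302.0])
156 (308, 321, [465.0, 32.0, 295.0])
159 (309, 321, [465.0, 34.0, 287.0])
162 (310, 319, [463.0, 34.0, 277.0])
165 (310, 319, [458.0, 36.0, 267.0])
168 (311, 320, [465.0, 35.0, 261.0])
171 (312, 320, [469.0, 34.0, 254.0])
174 (314, 318, [468.0, 34.0, 246.0])
177 (314, 316, [460.0, 36.0, 233.0])
180 (314, 316, [459.0, 37.0, 224.0])
183 (312, 318, [464.0, 33.0, 218.0])
186 (313, 316, [456.0, 37.0, 205.0])
189 (313, 318, [461.0, 37.0, 198.0])
192 (314, 318, [465.0, 35.0, 192.0])
195 []
198 []
```

```bash
python3 - <<'E'
from h import *
W=dict(np.load("w_held.npz")); P=cloud(W); p=sense()["position"]
for v in range(292,350,6):
    print(v,[ (np.round((P[v,u]-p)*1000).astype(int).tolist()) for u in (285,292,299,303,307,311,315,331,335,340,345,352)])
cv2.imwrite("pics/z.png",cv2.resize(W["im"][220:380,230:420,::-1],None,fx=4,fy=3.7,interpolation=cv2.INTER_CUBIC))
E
```

```text
292 [[61, -39, -155], [62, -33, -156], [62, -27, -156], [62, -23, -155], [63, -20, -155], [63, -16, -155], [-74, 8, 156], [-12, 5, 17], [66, 5, -157], [66, 9, -156], [66, 13, -155], [67, 20, -155]]
298 [[67, -39, -156], [67, -33, -155], [-12, -8, 19], [-12, -6, 21], [-12, -4, 21], [-12, -3, 20], [-11, -1, 20], [-11, 5, 21], [-11, 6, 20], [-10, 8, 19], [-10, 10, 20], [72, 19, -154]]
304 [[72, -40, -155], [73, -34, -155], [-12, -7, 26], [-12, -6, 25], [-11, -4, 24], [-11, -3, 25], [-11, -1, 25], [-11, 5, 25], [-11, 6, 26], [-11, 8, 26], [-11, 10, 26], [79, 19, -156]]
310 [[-8, -13, 22], [-8, -11, 22], [-12, -7, 29], [-12, -5, 30], [-12, -4, 30], [-12, -3, 30], [-12, -1, 31], [-11, 4, 30], [-11, 6, 30], [-11, 8, 31], [-10, 9, 29], [-6, 12, 21]]
316 [[-9, -13, 28], [-8, -10, 27], [-12, -7, 35], [-12, -5, 35], [-12, -4, 35], [-12, -3, 35], [-11, -1, 35], [-11, 4, 35], [-11, 6, 35], [-10, 7, 35], [-10, 9, 34], [-6, 12, 27]]
322 [[-8, -12, 31], [-9, -10, 32], [-12, -6, 40], [-12, -5, 40], [-11, -4, 38], [-11, -2, 39], [-11, -1, 38], [-11, 4, 39], [-11, 6, 40], [-10, 7, 39], [-11, 9, 41], [-6, 12, 32]]
328 [[-9, -12, 36], [-8, -10, 36], [-12, -6, 43], [-11, -5, 42], [-11, -4, 43], [-12, -2, 43], [-8, -1, 38], [-11, 4, 43], [-11, 6, 44], [-10, 7, 43], [-11, 9, 43], [-6, 11, 35]]
334 [[-8, -12, 40], [-8, -9, 40], [-11, -6, 46], [-12, -5, 47], [-11, -3, 47], [-11, -2, 46], [-7, -2, 39], [-11, 4, 47], [-11, 5, 47], [-11, 7, 47], [-10, 9, 46], [-6, 11, 39]]
340 [[-13, -10, 52], [-13, -8, 52], [-11, -6, 50], [-12, -5, 51], [-12, -3, 51], [-11, -2, 50], [-5, -2, 39], [-11, 4, 51], [-11, 5, 51], [-11, 7, 51], [-10, 8, 50], [-10, 11, 50]]
346 [[-15, -9, 59], [-14, -7, 57], [-13, -5, 56], [-13, -4, 56], [-9, -4, 50], [-9, -2, 50], [-3, -2, 40], [-9, 4, 51], [-9, 5, 51], [-11, 7, 55], [-12, 8, 56], [-13, 10, 58]]
```

View pics/z.png

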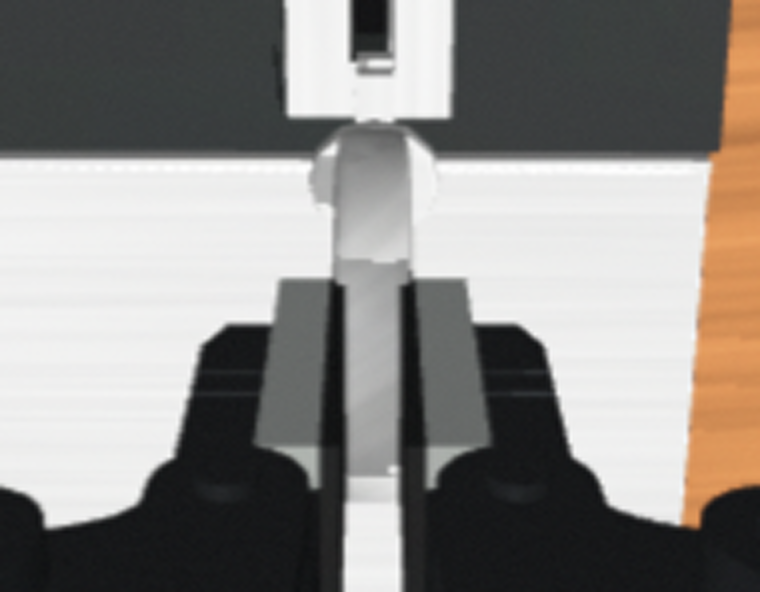

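Depth shows the key upright and centred on the TCP, but the pads only hold the top few mm of the ring. I insert it gently with a force guard and regrip if needed.

```bash
python3 - <<'E'
from h import *
L=dict(np.load("w_lock.npz")); P=cloud(L)
print("open pads rel z", [(np.round(1000*(P[v,u]-[.4601,.0373,.2499]))).tolist() for v,u in ((315,200),(318,195),(345,200),(315,447),(340,445))])
p=[.4588,.0386]
move_l(p+[.192],feed=.08); s=sense(); print(s["position"],s["wrist_force"])
f=move_l(p+[.148],feed=.03,until_force=8); s=sense(); print(f,s["position"].round(4),s["wrist_force"],s["ft_torque"],s["finger_gap"],s["time_s"])
c=cam("wrist"); np.savez("w_in.npz",**c); cv2.imwrite("pics/w_in.png",cv2.resize(c["im"][150:380,200:450,::-1],None,fx=3,fy=2.6))
E
```

```text
open pads rel z [[-16.0, -41.0, 35.0], [-16.0, -42.0, 37.0], [-6.0, -42.0, 39.0], [-7.0, 44.0, 34.0], [2.0, 43.0, 36.0]]
[0.45923974 0.03863119 0.19243569] [-0.07557961  0.31782454 -0.75936891]
True [0.459  0.0387 0.1533] [-1.14886584  0.48195596  5.12981568] [-0.04633423  0.2353241  -0.01217536] 0.004865847194227479 12.2583
```

View pics/w_in.png

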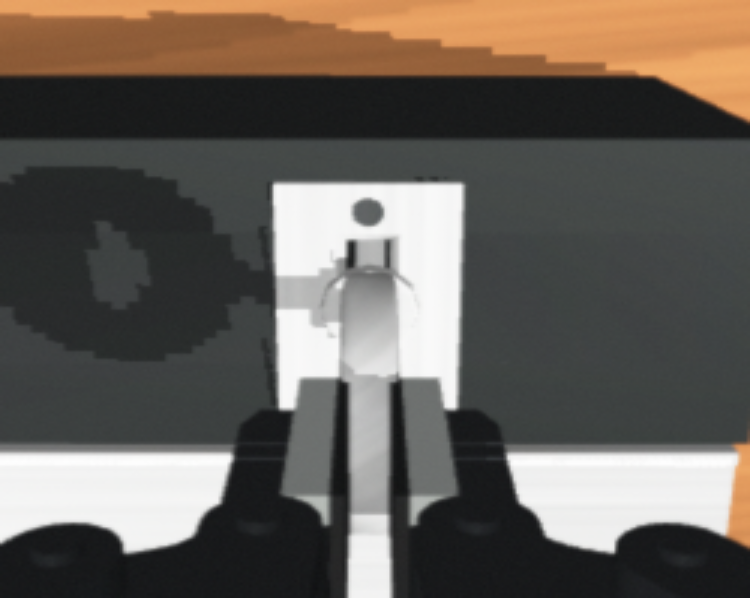

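Descent stopped on contact at TCP z=0.1533, which matches the expected home height, and the picture shows the shoulder on the plate. I press a little more and turn clockwise in steps.

```bash
python3 - <<'E'
from h import *
p=[.4588,.0386]; y0=np.deg2rad(174.33)
print(move_l(p+[.150],feed=.03,until_force=12)); s=sense(); z=s["position"][2]; print(z,s["wrist_force"])
for a in (.25,.5,.75,1.0,1.2,1.38):
    move_l(p+[z],down(y0-a),feed=.05); s=sense(); R=s["tcp_rot"]
    print(a,y0-np.arctan2(R[1,0],R[0,0]),s["position"].round(4),s["wrist_force"].round(1),s["ft_torque"].round(3),s["finger_gap"].round(4),s["time_s"])
sleep(.5)
c=cam("top"); P=cloud(c); np.savez("t_turn.npz",**c); cv2.imwrite("pics/t_turn.png",cv2.resize(c["im"][170:300,260:430,::-1],None,fx=4,fy=4))
for v in (200,215,230,245): print(v,P[v,350].round(3),P[v,400].round(3))
E
```

```text
False
0.15310592180851926 [-4.51572971 -1.09343266 22.9746426 ]Traceback (most recent call last):
  File "<stdin>", line 6, in <module>
AttributeError: 'float' object has no attribute 'round'
```

```bash
python3 - <<'E'
from h import *
p=[.4588,.0386]; y0=np.deg2rad(174.33); z=.1525
for a in (.25,.5,.75,1.0,1.2,1.38):
    move_l(p+[z],down(y0-a),feed=.05); s=sense(); R=s["tcp_rot"]
    print(a,y0-np.arctan2(R[1,0],R[0,0]),s["position"].round(4),s["wrist_force"].round(1),s["ft_torque"].round(3),round(s["finger_gap"],4),s["time_s"])
sleep(.5)
c=cam("top"); P=cloud(c); np.savez("t_turn.npz",**c); cv2.imwrite("pics/t_turn.png",cv2.resize(c["im"][170:300,260:430,::-1],None,fx=4,fy=4))
for v in (200,215,230,245): print(v,P[v,350].round(3),P[v,400].round(3))
E
```

```text
0.25 0.24853260460067128 [0.4595 0.0386 0.1533] [-1.3 -1.   6.6] [-0.084  0.348  0.002] 0.005 13.2083
0.5 0.4985158125152229 [0.4596 0.0387 0.1533] [-1.7 -1.1  5.8] [-0.123  0.253 -0.021] 0.0052 13.6083
0.75 0.7484473259445172 [0.4596 0.0387 0.1533] [-2.  -0.4  6.3] [-0.073  0.216  0.002] 0.0048 14.0083
1.0 0.998492060540102 [0.4597 0.0388 0.1533] [-1.  -0.9  5.9] [-0.178  0.226 -0.008] 0.0051 14.4083
1.2 1.1985026475664013 [0.4597 0.0388 0.1533] [-0.9 -0.4  6.4] [-0.088  0.273 -0.057] 0.005 14.7583
1.38 1.3785536265102063 [0.4598 0.0387 0.1533] [-1.  -0.6  6.7] [-0.069  0.216 -0.025] 0.0051 15.0917
200 [ 0.611 -0.074  0.124] [ 0.612 -0.203  0.12 ]
215 [ 0.567 -0.071  0.148] [ 0.568 -0.196  0.144]
230 [ 0.524 -0.067  0.18 ] [ 0.525 -0.19   0.17 ]
245 [ 0.51  -0.08   0.029] [ 0.509 -0.216  0.031]
```

View pics/t_turn.png

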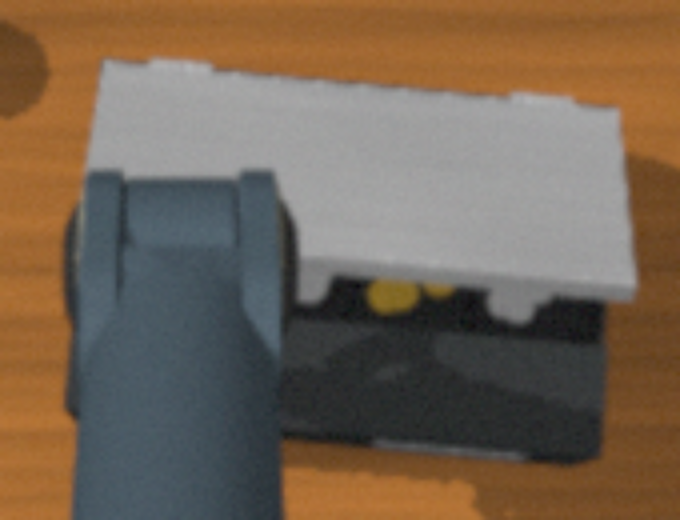

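The top view shows the lid ajar: its front edge is at z≈0.18, which is about 0.56 rad. Next I release the key, lift clear and look at it before pushing the lid.

```bash
cat >> h.py <<'E'
A=np.deg2rad(-5.67)
def d2w(x,y,z): return [.529+x*np.cos(A)-y*np.sin(A), -.0639+x*np.sin(A)+y*np.cos(A), z]
E
python3 - <<'E'
from h import *
s=sense(); p=list(s["position"][:2])
command_gripper(.03); move_l(p+[.30],feed=.12); s=sense(); print(s["finger_gap"],s["wrist_force"],s["time_s"])
c=cam("wrist"); cv2.imwrite("pics/w_rel.png",c["im"][:,:,::-1])
command_gripper(0.0,40)
movep(d2w(-.07,-.06,.30),down(np.deg2rad(174.33)))
s=sense(); print(s["position"],s["joint_pos"].round(2),s["finger_gap"],s["time_s"])
for t in (.5,1.1,1.72): print(inverse_kinematics(d2w(.110-.153*np.cos(t)-.012,-.06,.071+.153*np.sin(t)),down(np.deg2rad(174.33))) is not None)
E
```

```text
0.029669777898910652 [ 1.19838842 -0.03254745 -0.79466899] 17.3833
[ 0.45351955 -0.11632054  0.29999138] [-0.58  0.04  0.78  1.92 -0.03  1.2   1.68] -0.000195820672200544 19.3667
True
True
True
```

View pics/w_rel.png

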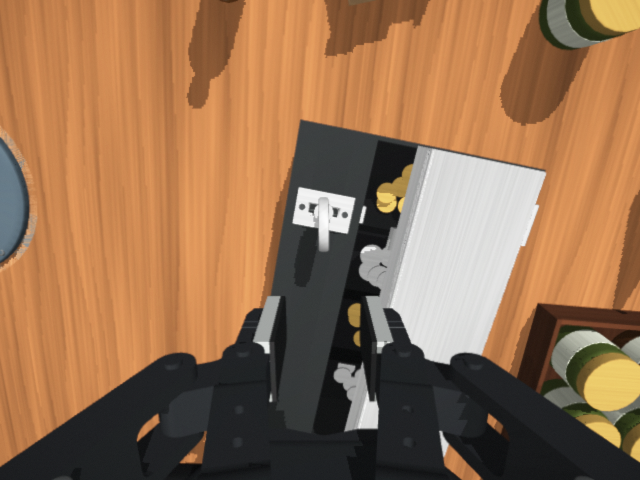

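The key stands in the lock at (323,222), turned, and the lid is ajar. Now I push the lid.

```bash
python3 - <<'E'
from h import *
y=-.06
move_l(d2w(-.07,y,.152),feed=.1); f0=sense()["wrist_force"]; print(f0)
edge=lambda t:(.110-.153*np.cos(t)-.012,.071+.153*np.sin(t))
for t in (.56,.75,.95,1.15,1.35,1.55):
    x,z=edge(t); move_l(d2w(x,y,z),feed=.07); s=sense(); print(t,(s["wrist_force"]-f0).round(1),s["ft_torque"].round(2),s["time_s"])
print(move_l(d2w(.108,y,.224),feed=.05,until_force=15)); s=sense(); print(s["position"],(s["wrist_force"]-f0).round(1),s["time_s"])
sleep(.5); c=cam("top"); P=cloud(c); cv2.imwrite("pics/t_push.png",cv2.resize(c["im"][100:300,240:480,::-1],None,fx=3,fy=3))
E
```

```text
[-0.11482601  0.30418643 -0.52248711]
0.56 [-2.9 -0.6  1.4] [0.18 0.5  0.02] 21.7
0.75 [-4.6  1.1  3.3] [ 0.2   0.97 -0.01] 22.2667
0.95 [-3.1  0.   2.6] [ 0.02  0.48 -0.03] 22.85
1.15 [-1.1 -1.5  0.9] [-0.03  0.25 -0.05] 23.4333
1.35 [0.2 0.1 0.4] [ 0.03  0.01 -0.  ] 24.0167
1.55 [-0.9 -0.1  0.6] [-0.02  0.02 -0.03] 24.6
False
[ 0.63086377 -0.13429167  0.22391843] [-0.6 -0.3  1. ] 25.0167
```

View pics/t_push.png

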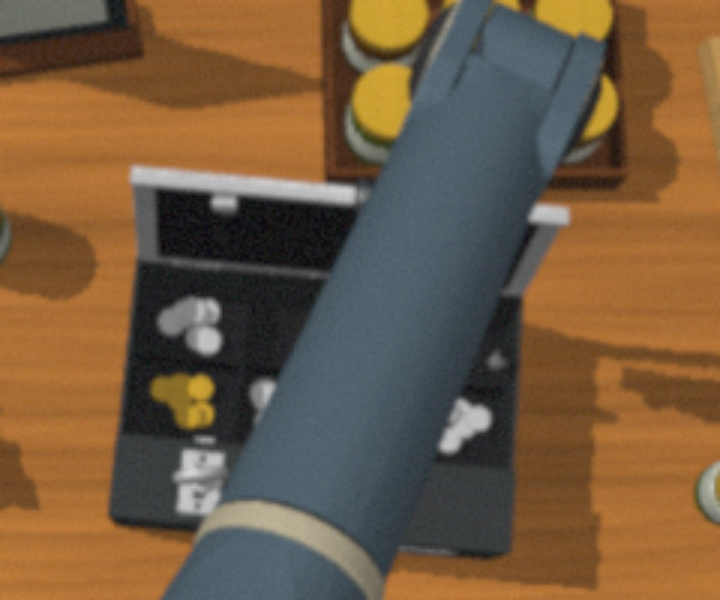

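The lid stands up past the hinge line, with its top edge running from (135,175) to (565,215) in the crop. I back off and check the angle before handing in.

```bash
python3 - <<'E'
from h import *
move_l(d2w(.04,-.06,.24),feed=.12); move_l(d2w(.0,-.06,.34),feed=.15); movep([.35,.25,.40],down(np.deg2rad(174.33))); sleep(.6)
c=cam("top"); cv2.imwrite("pics/t_end.png",cv2.resize(c["im"][80:340,120:520,::-1],None,fx=2,fy=2)); P=cloud(c)
m=(P[...,2]>.235)&(P[...,2]<.27)&(P[...,0]>.55)&(P[...,0]<.75); Q=P[m]-[.529,-.0639,0]
X=Q[:,0]*np.cos(A)+Q[:,1]*np.sin(A); print("lid top x",len(X),np.percentile(X,[5,50,95]).round(4),Q[:,2].max(), "theta",np.pi/2+np.arctan2(np.median(X)-.110,np.median(Q[:,2])-.103))
s=sense(); print(s["time_s"],s["wrist_force"],s["position"])
E
```

```text
lid top x 1073 [0.1271 0.1325 0.141 ] 0.26133050612621633 theta 1.7188761896408737
29.35 [-0.45115066  0.18447783  0.46239666] [0.3500164  0.24998605 0.39999905]
```

View pics/t_end.png

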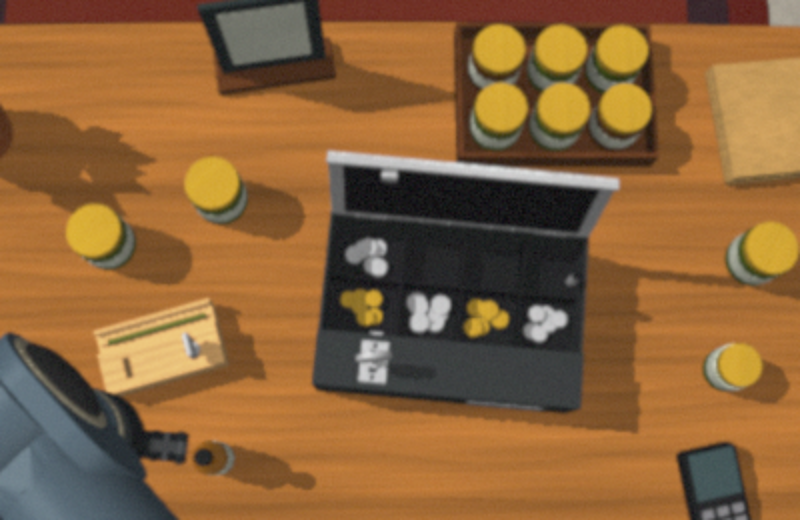

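The lid rests open at about 1.72-1.75 rad. The key is in the lock, the cabinet key is in its slot, and everything else is where it was.

```bash
python3 -c "
from rig import *
print(finish_job())"
```

```text
the job is handed in; nothing more can be done
None
```

The till is open and handed in at about 29 s: the ring key is home and turned in the lock, the lid rests past upright on its own (about 1.72 rad), and the final picture shows the cabinet key, candles, bottle and matchbox undisturbed.

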